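Seat a turned knob in the well of a pump clamp and hold it clamped

ROBOT

A 6-joint arm with a two-finger parallel gripper is mounted at the origin on a cart in front of the work surface, level with it; the furniture and walls round the work are solid. World frame = base frame: x ahead of the robot, y to its left, z up, the work surface at z = 0. Lengths are in mm, angles in degrees, forces in N, time in s.
With the tool pointing down it reaches from about 300 to 850 mm from the base axis. Payload 4.2 kg.
Tool frame: the origin (TCP) lies on the mounting face of the last link; the fingertips stand 191 mm ahead of it and the grasp point (between the pads) lies 172 mm ahead of it; z points along the fingers, y is the direction in which the jaws open and shut (so a half turn about z gives the same grasp; the last joint's range is limited). The gripper opens to 91 mm and grips with 3 to 60 N. Pads are 32 mm wide; open, the fingers measure 118 mm over their backs; the gripper's body (76 mm by 178 mm) begins 60 mm behind the grasp point.
Start: joints at [72.422, 18.312, 89.639, -0, 72.044, -1.146], TCP at [162.655, 551.513, 404.776] pointing down, gripper open.
Joint ranges: [-177.97, 177.97], [-48.28, 115.42], [12.27, 149.76], [-77.06, 257.06], [2.81, 150.46], [-146.56, 146.56]. Speed limits (degrees/s): [147.25, 147.25, 180, 180, 180, 180].

INTERFACE

Orientations are given as [roll, pitch, yaw] about the fixed x, y, z axes, in that order (R = Rz(yaw) Ry(pitch) Rx(roll)).
In Python, from workcell import env gives the robot as it stands.
- The arm moves only by the shell command python3 -m handwheel 'ROWS' [FORCE]. ROWS is JSON, a list of rows, each an object with "gripper": the opening in per cent of the stroke, from 0 (shut) to 100 (fully open); "travel": the shift along the tool's x, y, z in m, a list of three; "twist": the turn about the tool's z in rad. In form: [{"gripper": gripper, "travel": [x, y, z], "twist": twist}, ...]. A call has 1 to 5 rows; each row shifts and turns the commanded pose from where the row before left it, along the tool's axes as they then stand; what a row does not reach is not made up. A row lasts 1/12 s, in which the tool goes at most 41.7 mm and 7.16 degrees, less where a joint would pass 70% of its speed; a pose out of reach is approached as far as the arm can. A call with a gripper value outside its range is refused whole. The fingers move at their own pace and stop on an object; FORCE is the grip in N (left out, the last holds). Time passes only in rows, so rows that do not move let the fingers close. It gives the time, the measured TCP pose, the force and the opening at its end, in the units of the state.
- env.state(): the state, without advancing time (a new reading comes with each control period).
- env.grab_frame(name): name is "scene" or "top" or "wrist"; returns a dict with "frame" (420x560x3 uint8, red, green, blue), "intrinsics" (3x3 intrinsics, pixels), "k1" (the pictures are not rectified: a ray, as slopes to the right and down, at radius r is drawn at 1 + k1 r^2 times it, then the intrinsics apply), "extrinsics" (4x4, takes a point from camera to world coordinates). Camera axes: x right, y down, z forward; pixel columns grow to the right and rows downward; lengths in mm; the calibration is good to about 2 mm. A picture is of the moment at which its call begins. There is no depth.
- env.job_done(): hands the job in, once; it reports no verdict.
Trained networks look in the newest picture that a camera, given by its name, has taken for a name from the list of things; names that differ only in an ending like _2 or _b are one class to them, and where a whole thing is asked for, a point or a joint stands for the part that bears it (a point fixed in the world has none). Each returns a list of dicts, best first, with "confidence" (0 to 1); they miss things now and then, are a little off and sometimes report something else, mostly with a low value. They report only what shows in the picture. A call takes as long as a camera call. They do not tell look-alikes from the thing itself.
- env.trace(camera, thing): "pixels" (420x560 bool, what is visible of it) and "uv" ([column, row] in pixels, amid what is visible of it).
- env.pinpoint(camera, thing): "uv" ([column, row] in pixels: a listed point, or the origin of a listed thing).
The state is a dict: "time_s": time; "qpos": joint angles; "qvel": joint speeds; "effort": joint torques, N m; "ee_pos": TCP position; "ee_rot": TCP orientation; "force": force on the tool from outside, world axes, zero at the start; "torque": the same for the moment, N m; "gripper_width": finger opening in mm.
Only numpy, scipy, OpenCV 4.12 (cv2) and the standard library are available. Lean on these libraries where they do the work, as an engineer would, in place of code of your own. Each camera call takes 0.05 s, during which the arm holds its last target. There are 200 camera calls.

TASK

Lower the turned wooden knob gently, dowel up, right down onto the floor of the deep well of the hand-pumped bench clamp, between the jaw pad and the end wall, and let go of it. Then pump the clamp's trigger against its handle until the jaw pushes the knob up to the end wall and its sprung pad is pressed in about halfway (roughly 8 mm of its 18 mm), never nearly all the way, which would crush the knob; move the jaw only with the trigger. Finish while still holding the trigger squeezed fully home towards the handle, with the knob upright in the clamp, and leave the other things on the table where they are.

Things in the scene. Friction and masses are not known exactly. Their poses are not given: they have to be found in the camera images.
- clamp: bench clamp fixed to the table: grey base plate 262 x 92 x 10 mm. Origin on the table surface under the plate; z up, x along the clamp from handle to end wall, y across. Its well (x -20 to +75 mm, y -30 to +30) and upright black handle are described below. Cheeks beside the trigger pivot reach z = 93 mm
- well_floor (a point): point on the cork floor of the deep open-topped well, clamp x = 40 mm, y = 0, z = 12 mm: a good place for the middle of the knob's foot. Inside, the well is 95 mm long (the pad takes up part of it), 60 mm wide; rim at z = 72 mm; side walls 5 mm thick; end wall at x = 75 to 87 mm. Axes as the clamp's
- squeeze_point (a point): point on the clamp, x = -105 mm, z = 125 mm: midway between the outer faces of handle and trigger once the trigger is fully squeezed (32 mm over both, along x). The handle never moves: 18 mm along x, 24 mm wide, top at z = 145 mm. With the trigger at rest its front face is 31 mm ahead (+x) of this point, the handle's back 16 mm behind: fingers closing along x round this point need 70 mm opening
- trigger: black trigger lever, 12 mm thick, 20 mm wide, standing up ahead of the handle (on its +x side); origin at its pivot, 80 mm above the table; its top is 62 mm above the pivot
- trigger_grip (a point): middle of the trigger lever 45 mm from its pivot, where it is pressed; moves with the trigger
- trigger_turn (a joint): trigger angle: 0 at rest (leaning 0.32 rad away from the handle), 0.32 rad fully squeezed (upright, 2 mm from the handle; 14 mm of travel at trigger_grip). Springs back when let go. Takes 3 to 16 N at trigger_grip. Each full squeeze drives the jaw on by one ratchet tooth, 7 mm (the first by 0 to 9 mm), in the later part of the stroke. Let it return fully (below 0.05 rad, about 0.5 s) between strokes, or nothing is gained
- jaw: steel toothed bar under the trigger that slides along the clamp's x at 40 mm above the table and carries the pad; it stays where it was pumped to and must not be pushed by hand
- jaw_slide (a joint): advance of the jaw along the clamp's x in m, range 0 to 0.060; starts between 0 and 0.016. At about 0.037 the unpressed pad has just brought the knob up to the end wall; beyond that the pad is pressed in
- pad_push (a joint): how far the sprung round pad (30 mm across, inside the well) is pressed back against the jaw, in m: 0 free, 0.018 right in; 500 N/m, so 0.5 N per mm. Sliding the knob along the floor presses it in up to about 2.5 mm. Wanted at the end: 3 to 13 mm; above 15.5 mm the knob is crushed
- pad_face (a point): centre of the pad's front face, 40 mm above the table; moves with the jaw and pad, at clamp x = -6 mm + jaw_slide - pad_push
- knob: loose turned knob of light wood standing on its flat foot (30 mm across), about 0.1 kg; round belly 44 mm across, widest 28 mm above the foot; smooth dowel on top, 16 mm across, 59 to 92 mm above the foot. Origin at the centre of the foot, z up along the dowel
- knob_dowel (a point): middle of the knob's dowel, 78 mm above its foot: place to grasp
- knob_belly (a point): centre of the knob's belly, 28 mm above its foot
- rubber_stamp: bystander: wooden hand stamp with a turned grip on a flat oblong base, 29 x 60 x 66 mm, origin under its centre
- ink_pad: bystander: flat dark box, 64 x 97 x 19 mm, origin under its centre
- marker: bystander: white marker pen, 135 mm long, 16 mm thick, lying on the table, origin under its centre
- jaw_pad: round rubber-faced pad on the end of the jaw, inside the well, 30 mm across, 8 mm thick; sprung (see pad_push)
There are look-alikes about, which are no part of the job. Leave any blue look-alike of the knob alone.

How it is judged (in metres and radians):
On the way, in this order (a step that is already met when the one before it is completed fails the run):
1. the knob stands upright on the floor of the well, let go, at rest and not yet pressed (x of knob_belly in the frame of clamp between -0.02 and 0.075 m and y of knob_belly in the frame of clamp between -0.03 and 0.03 m and z of knob_belly in the frame of clamp between 0.034 and 0.046 m and angle between knob's own z axis and vertical below 0.2 rad and contact force between each of the arm, the fingers and knob below 0.2 N and linear speed of knob below 0.02 m/s and value of joint pad_push below 0.0025 m), for 0.2 s.
2. pumping has brought the jaw pad against the knob and the knob up to the end wall (x of knob_belly in the frame of clamp between -0.02 and 0.075 m and y of knob_belly in the frame of clamp between -0.03 and 0.03 m and z of knob_belly in the frame of clamp between 0.034 and 0.046 m and angle between knob's own z axis and vertical below 0.2 rad and contact force between each of the arm, the fingers and knob below 0.2 N and contact force between jaw_pad and knob above 0.3 N and x of knob_belly in the frame of clamp above 0.05 m), for 0.1 s.
At the end, for the whole second after the job is handed in: the knob stands upright (within 0.2 rad) on the floor of the well, untouched by the robot, within 3 mm of the end wall, at rest; the pad presses on it with more than 1 N and is pushed in 3 to 13 mm; the robot still presses the trigger (more than 1 N) and holds it squeezed to more than 0.27 rad (x of knob_belly in the frame of clamp between -0.02 and 0.075 m and y of knob_belly in the frame of clamp between -0.03 and 0.03 m and z of knob_belly in the frame of clamp between 0.034 and 0.046 m and angle between knob's own z axis and vertical below 0.2 rad and contact force between each of the arm, the fingers and knob below 0.2 N and x of knob_belly in the frame of clamp above 0.05 m and value of joint pad_push between 0.003 and 0.013 m and contact force between jaw_pad and knob above 1 N and value of joint trigger_turn above 0.27 rad and contact force between any of the fingers, the arm and trigger above 1 N and linear speed of knob below 0.02 m/s); the arm keeps its last pose, push and grip.
It fails at once if the knob is crushed: the pad is pushed in more than 15.5 mm (value of joint pad_push above 0.0155 m).
It fails at once if the knob is rammed into the clamp (more than 60 N between them) (contact force between knob and clamp above 60 N).
It fails at once if the knob is let fall into the clamp instead of being lowered (moving at over 0.4 m/s over it with no hand on it: a fall of about 1 cm) (contact force between the fingers and knob below 0.05 N and linear speed of knob above 0.4 m/s and horizontal distance between knob and well_floor below 0.07 m).
It fails at once if the jaw is pushed by the robot itself (more than 4 N) instead of by the trigger (contact force between any of the arm, the fingers and jaw above 4 N).
It fails at once if a bystander is moved more than 30 mm (distance of any of rubber_stamp, ink_pad, marker from where it was at the start of the episode above 0.03 m).
It also fails if it takes over 67 s, if anything falls off the work surface, if the arm or the gripper's body presses on something with over 40 N, if the wrist force passes 120 N, or if a joint passes its speed limit or range.

## Working session

There is one attempt and no reset: what is moved stays moved. The work goes in short steps, Python scripts to look and compute and a shell command to move; the robot and the scene stay as the last step left them, time stands still between calls to the robot, and variables do not carry over. Pictures are saved under pics/ and viewed, about 8 in all and at most 12, crops included, and the job is handed in when it is done.

```bash
ls; mkdir -p pics; cat > h.py <<'E'
import numpy as np, cv2
from workcell import env
def ray(f,uv):
    K=np.array(f["intrinsics"]);k=f["k1"];T=np.array(f["extrinsics"])
    d=np.array([(uv[0]-K[0,2])/K[0,0],(uv[1]-K[1,2])/K[1,1]]);s=d.copy()
    for _ in range(30): s=d/(1+k*(s@s))
    r=T[:3,:3]@np.array([s[0],s[1],1]);return T[:3,3],r/np.linalg.norm(r)
def proj(f,p):
    K=np.array(f["intrinsics"]);T=np.array(f["extrinsics"])
    c=T[:3,:3].T@(np.array(p,float)-T[:3,3]);s=c[:2]/c[2];s=s*(1+f["k1"]*(s@s))
    return np.array([K[0,0]*s[0]+K[0,2],K[1,1]*s[1]+K[1,2]])
def atz(f,uv,z):
    o,r=ray(f,uv);return o+r*(z-o[2])/r[2]
def tri(rs):
    A=0;b=0
    for o,r in rs:
        P=np.eye(3)-np.outer(r,r);A=A+P;b=b+P@o
    p=np.linalg.solve(A,b);return p,[np.linalg.norm((np.eye(3)-np.outer(r,r))@(p-o)) for o,r in rs]
E
python3 - <<'E'
from h import *
s=env.state();print({k:np.round(v,3) for k,v in s.items()})
F={}
for c in["scene","top","wrist"]:
    f=F[c]=env.grab_frame(c);cv2.imwrite(f"pics/a_{c}.png",f["frame"][:,:,::-1])
    print(c,np.round(f["extrinsics"],2).tolist())
    for t in["clamp","well_floor","squeeze_point","trigger","trigger_grip","knob","knob_dowel","knob_belly","pad_face","jaw","rubber_stamp","ink_pad","marker"]:
        for d in env.pinpoint(c,t)[:3]: print(c,t,np.round(d["uv"],1),round(d["confidence"],2))
im=np.hstack([F["scene"]["frame"],F["top"]["frame"]]);
E
```

```text
pics
{'time_s': np.float64(0.0), 'qpos': array([72.424, 18.351, 89.707, -0.   , 72.043, -1.149]), 'qvel': array([-0.11 ,  0.074, -0.008,  0.003,  0.052,  0.082]), 'effort': array([-1.0000e-03, -4.1247e+01, -2.3197e+01,  7.3000e-02,  4.6000e-02,
       -0.0000e+00]), 'ee_pos': array([162.59 , 551.361, 403.921]), 'ee_rot': array([-1.79899e+02, -2.00000e-03,  1.63572e+02]), 'force': array([ 0.474, -0.595,  1.125]), 'torque': array([ 0.041, -0.005,  0.018]), 'gripper_width': np.float64(91.619)}
scene [[0.66, -0.51, 0.56, -50.42], [-0.75, -0.43, 0.5, -583.69], [-0.02, -0.75, -0.67, 806.25], [0.0, 0.0, 0.0, 1.0]]
scene clamp [211.7 221.7] 0.66
scene well_floor [197.  221.1] 0.77
scene squeeze_point [239.1 165.8] 0.8
scene trigger [236.3 182.3] 0.55
scene trigger_grip [232.8 173.6] 0.6
scene trigger_grip [144.9 219.3] 0.6
scene knob [375.4 320.4] 0.92
scene knob [345.7 339.1] 0.73
scene knob_dowel [350.2 323.1] 0.62
scene knob_dowel [383.8 300.3] 0.56
scene knob_dowel [238.9 179.9] 0.36
scene knob_belly [348.6 334.2] 0.74
scene knob_belly [381.9 308.7] 0.58
scene pad_face [216.2 208.8] 0.43
[... 499 characters left out ...]
 [168.3 272.9] 0.49
top trigger [219.2 193.9] 0.57
top trigger_grip [215.2 190.5] 0.64
top knob [377.9 252.6] 0.74
top knob [381.7 220. ] 0.69
top knob [383.8 221. ] 0.43
top knob_dowel [383.  254.2] 0.75
top knob_dowel [387.1 221.7] 0.44
top knob_belly [379.5 253.9] 0.61
top knob_belly [384.2 223.6] 0.53
top knob_belly [212.6 228.4] 0.32
top pad_face [211.2 225.4] 0.57
top pad_face [381.5 223. ] 0.38
top jaw [210.7 242. ] 0.72
top jaw [212.8 226.2] 0.52
top rubber_stamp [357.4 191. ] 0.53
top ink_pad [334.6 246.3] 0.84
top ink_pad [382.6 222.7] 0.43
top marker [168.  273.4] 0.64
wrist [[0.28, 0.92, 0.28, 83.23], [0.96, -0.27, -0.08, 573.91], [0.0, 0.29, -0.96, 384.69], [0.0, 0.0, 0.0, 1.0]]
```

```bash
python3 - <<'E'
import cv2,numpy as np
a=cv2.imread("pics/a_scene.png");b=cv2.imread("pics/a_top.png")
a=a[150:360,120:420];b=b[165:290,140:420]
a=cv2.resize(a,(798,558));a=cv2.resize(a,(500,350))
cv2.imwrite("pics/b1.png",cv2.resize(b,None,fx=2.85,fy=2.85,interpolation=cv2.INTER_CUBIC))
cv2.imwrite("pics/b2.png",cv2.resize(cv2.imread("pics/a_scene.png")[150:360,120:420],None,fx=2.66,fy=2.66,interpolation=cv2.INTER_CUBIC))
E
python3 - <<'E'
from h import *
s=env.grab_frame("scene");t=env.grab_frame("top")
def T(n,a,b,):
    p,e=tri([ray(s,a),ray(t,b)]);print(n,np.round(p,1),np.round(e,1))
T("well",[197,221.1],[211.3,242]);T("sq",[239.1,165.8],[217,196.7]);T("sq2",[239.1,165.8],[219,183.6]);T("clamp",[211.7,221.7],[212.5,227.6])
T("tg",[232.8,173.6],[215.2,190.5]);T("trig",[236.3,182.3],[219.2,193.9])
for n,a in(("k375",[375.4,320.4]),("k345",[345.7,339.1])):
  for m,b in(("378",[377.9,252.6]),("382",[381.7,220])):T(n+m,a,b)
for n,a,b,z in(("well",[197,221.1],[211.3,242],12),("clamp",[211.7,221.7],[212.5,227.6],0),("mk",[142.5,220.3],[168,273.4],0),("stamp",[373.9,272.1],[357.4,191],0),("ink",[304.5,305.4],[334.6,246.3],0)):
  print(n,np.round(atz(s,a,z)),np.round(atz(t,b,z)))
E
```

```text
well [457.6 165.6  14.2] [1.7 1.7]
sq [581.1 129.5 138.7] [8.9 8.9]
sq2 [608.8 136.4 123.4] [7.1 7.1]
clamp [505.1 167.4 -22.2] [2.2 2.2]
tg [594.  149.3 100.2] [5.9 5.9]
trig [590.2 138.7  78.1] [3.1 3.1]
k375378 [ 438.5 -351.5   61.6] [30.6 30.6]
k375382 [ 519.6 -355.5  -15.3] [6.4 6.4]
k345378 [ 420.4 -337.7    9.3] [1.6 1.6]
k345382 [ 495.5 -340.6  -55.9] [43.2 43.2]
well [460. 167.  12.] [456. 167.  12.]
clamp [492. 146.  -0.] [501. 166.   0.]
mk [374. 295.   0.] [364. 297.   0.]
stamp [ 618. -279.    0.] [ 614. -284.    0.]
ink [ 437. -214.    0.] [ 442. -209.    0.]
```

View pics/b1.png

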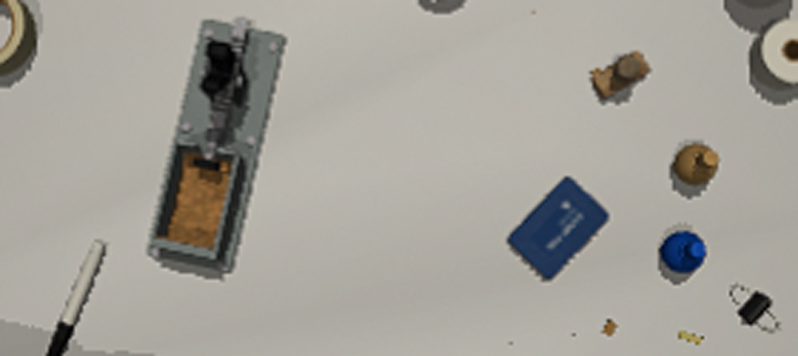

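View pics/b2.png

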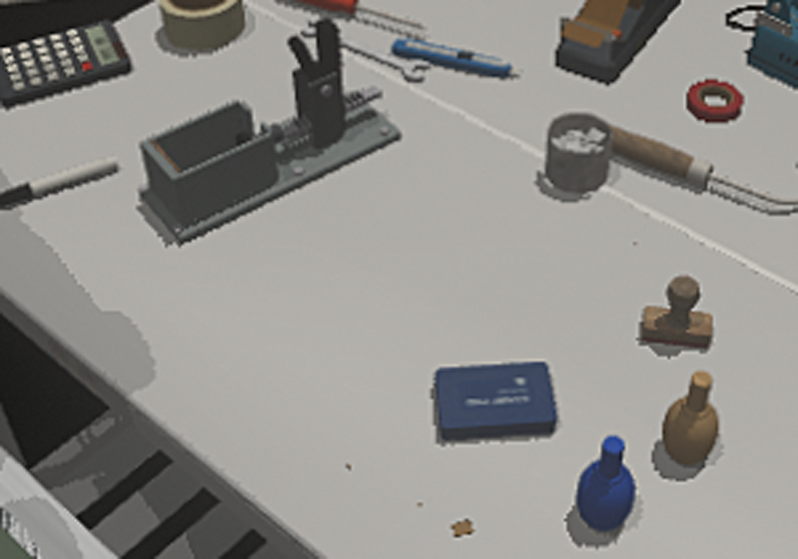

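The top picture (crop at 2.85x) shows the clamp at left, with its handle far (crop 220,60) and its end wall near the robot (190,255). The wooden knob is at crop (695,163), which is full-image (384,222). The blue look-alike is at (683,252). The scene picture agrees: wooden knob at crop (690,430), blue at (605,495).

```bash
python3 - <<'E'
from h import *
s=env.grab_frame("scene");t=env.grab_frame("top")
for a,b in(([381.9,308.7],[384.2,223.6]),([383.8,300.3],[387.1,221.7]),([375.4,320.4],[382.7,220.5])):
    p,e=tri([ray(s,a),ray(t,b)]);print(np.round(p,1),np.round(e,1))
print(atz(t,[384.2,223.6],28),atz(s,[381.9,308.7],28))
c=lambda u,v:[140+u/2.85,165+v/2.85]
P=[atz(t,c(*q),z)[:2] for q,z in(((205,20),10),((285,38),10),((232,277),10),((172,147),72),((245,150),72),((225,253),72),((152,245),72))]
print(np.round(P))
for m in env.trace("top","clamp")[:1]:
    r=cv2.minAreaRect(np.argwhere(m["pixels"])[:,::-1].astype(np.float32));print(m["confidence"],r)
S=env.state();y=np.radians(S["ee_rot"][2])
E
```

```text
[ 509.8 -357.9   36. ] [3.8 3.8]
[ 511.6 -358.6   63.5] [2.3 2.3]
[ 517.1 -357.1  -11. ] [7. 7.]
[ 508.13951016 -356.91201404   28.        ] [ 518.76713143 -358.09501084   28.        ]
[[673. 169.]
 [653.  82.]
 [395. 136.]
 [527. 191.]
 [523. 117.]
 [419. 136.]
 [427. 210.]]
0.62 ((216.00634765625, 215.16293334960938), (32.45290756225586, 88.58175659179688), 14.470293045043945)
```

```bash
R='{"gripper":100,"travel":[-0.0246,-0.0322,0],"twist":0}'
python3 -m handwheel '[{"gripper":100,"travel":[-0.0246,-0.0322,0],"twist":0},{"gripper":100,"travel":[-0.0246,-0.0322,0],"twist":0},{"gripper":100,"travel":[-0.0246,-0.0322,0],"twist":0},{"gripper":100,"travel":[-0.0246,-0.0322,0],"twist":0},{"gripper":100,"travel":[-0.0246,-0.0322,0],"twist":0}]' 20
python3 -m handwheel '[{"gripper":100,"travel":[-0.0246,-0.0322,0],"twist":0},{"gripper":100,"travel":[-0.0246,-0.0322,0],"twist":0},{"gripper":100,"travel":[-0.0246,-0.0322,0],"twist":0},{"gripper":100,"travel":[-0.0246,-0.0322,0],"twist":0},{"gripper":100,"travel":[-0.0246,-0.0322,0],"twist":0}]'
python3 -m handwheel '[{"gripper":100,"travel":[-0.0246,-0.0322,0],"twist":0},{"gripper":100,"travel":[-0.0246,-0.0322,0],"twist":0},{"gripper":100,"travel":[-0.0246,-0.0322,0],"twist":0},{"gripper":100,"travel":[-0.0246,-0.0322,0],"twist":0},{"gripper":100,"travel":[-0.0246,-0.0322,0],"twist":0}]'
python3 -m handwheel '[{"gripper":100,"travel":[-0.0246,-0.0322,0],"twist":0},{"gripper":100,"travel":[-0.0246,-0.0322,0],"twist":0},{"gripper":100,"travel":[-0.0246,-0.0322,0],"twist":0},{"gripper":100,"travel":[-0.0246,-0.0322,0],"twist":0},{"gripper":100,"travel":[-0.0246,-0.0322,0],"twist":0}]'
python3 -m handwheel '[{"gripper":100,"travel":[-0.0246,-0.0322,0],"twist":0},{"gripper":100,"travel":[-0.0246,-0.0322,0],"twist":0},{"gripper":100,"travel":[-0.0246,-0.0322,0],"twist":0},{"gripper":100,"travel":[-0.0246,-0.0322,0],"twist":0},{"gripper":100,"travel":[0,0,0],"twist":0}]'
```

```text
time_s: 2.77
ee_pos: [235.2, 360.6, 404.7]
ee_rot: [180.0, 0.0, 163.6]
force: [0.3, 0.6, 0.2]
gripper_width: 90.8
time_s: 3.18
ee_pos: [307.4, 171.2, 405.1]
ee_rot: [179.9, 0.1, 163.6]
force: [1.8, 1.1, 0.3]
gripper_width: 91.2
time_s: 3.6
ee_pos: [379.9, -18.2, 405.1]
ee_rot: [180.0, 0.1, 163.5]
force: [0.4, 1.0, 0.5]
gripper_width: 91.1
time_s: 4.02
ee_pos: [452.5, -207.6, 404.8]
ee_rot: [180.0, 0.0, 163.5]
force: [0.7, 1.2, 0.8]
gripper_width: 91.2
time_s: 4.43
ee_pos: [512.0, -362.7, 403.2]
ee_rot: [-179.8, 0.1, 163.4]
force: [0.2, 0.2, -0.2]
gripper_width: 91.4
```

```bash
cat > kn.py <<'E'
from h import *
w=env.grab_frame("wrist")
for t,z in(("knob_dowel",78),("knob_belly",28)):
    for d in env.pinpoint("wrist",t)[:3]: print(t,np.round(d["uv"]),round(d["confidence"],2),np.round(atz(w,d["uv"],z),1))
for m in env.trace("wrist","knob")[:3]:
    p=m["pixels"];print("mask",np.round(m["uv"]),p.sum(),w["frame"][p].mean(0).round(),m["confidence"])
S=env.state();print(np.round(S["ee_pos"],1),np.round(S["ee_rot"],2))
E
python3 kn.py; python3 -c "
from h import *
cv2.imwrite('pics/c.png',env.grab_frame('wrist')['frame'][:,:,::-1])"
```

```text
knob_dowel [285. 197.] 0.91 [ 513.  -358.3   78. ]
knob_dowel [275.  78.] 0.76 [ 418.8 -338.4   78. ]
knob_belly [284. 182.] 0.75 [ 511.4 -357.9   28. ]
knob_belly [272.  83.] 0.56 [ 419.8 -341.9   28. ]
mask [274.  84.] 1855 [38. 48. 83.] 0.91
mask [284. 185.] 1684 [109.  90.  71.] 0.55
[ 510.  -356.   404.5] [ 1.7995e+02 -6.0000e-02  1.6358e+02]
```

View pics/c.png

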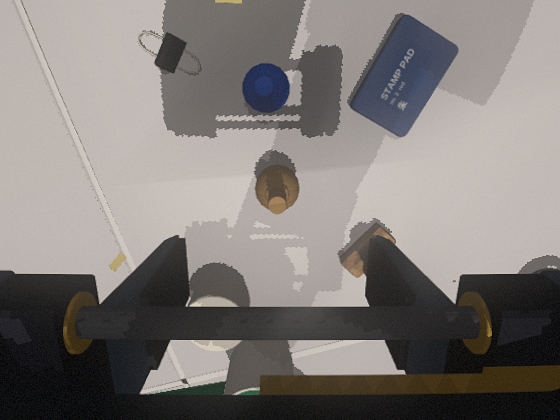

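Wrist view: the wooden knob is at pixel (284,190), just ahead of the fingers, and the blue one is at (266,88). The estimate (512,-358) puts the tool straight over it, so I descend and grasp.

```bash
python3 -m handwheel '[{"gripper":100,"travel":[-0.001,-0.001,0.035],"twist":0},{"gripper":100,"travel":[0,0,0.035],"twist":0},{"gripper":100,"travel":[0,0,0.035],"twist":0},{"gripper":100,"travel":[0,0,0.025],"twist":0},{"gripper":100,"travel":[0,0,0.02],"twist":0}]' 20
python3 -m handwheel '[{"gripper":100,"travel":[0,0,0],"twist":0},{"gripper":0,"travel":[0,0,0],"twist":0},{"gripper":0,"travel":[0,0,0],"twist":0},{"gripper":0,"travel":[0,0,0],"twist":0},{"gripper":0,"travel":[0,0,0],"twist":0}]' 20
python3 -m handwheel '[{"gripper":0,"travel":[0,0,0],"twist":0},{"gripper":0,"travel":[0,0,0],"twist":0},{"gripper":0,"travel":[0,0,0],"twist":0},{"gripper":0,"travel":[0,0,0],"twist":0},{"gripper":0,"travel":[0,0,0],"twist":0}]' 20
```

```text
time_s: 5.1
ee_pos: [510.2, -355.9, 253.1]
ee_rot: [179.9, -0.1, 163.7]
force: [-1.1, -0.2, 0.2]
gripper_width: 91.3
time_s: 5.52
ee_pos: [511.4, -358.0, 256.7]
ee_rot: [-179.9, 0.2, 163.6]
force: [0.5, 0.5, 1.3]
gripper_width: 67.3
time_s: 5.93
ee_pos: [511.0, -358.0, 254.7]
ee_rot: [180.0, -0.0, 163.6]
force: [-0.4, -0.2, 0.6]
gripper_width: 33.9
```

```bash
python3 -m handwheel '[{"gripper":0,"travel":[0,0,0],"twist":0},{"gripper":0,"travel":[0,0,0],"twist":0},{"gripper":0,"travel":[0,0,0],"twist":0},{"gripper":0,"travel":[0,0,0],"twist":0},{"gripper":0,"travel":[0,0,0],"twist":0}]' 25
python3 -m handwheel '[{"gripper":0,"travel":[0,0,0],"twist":0},{"gripper":0,"travel":[0,0,-0.005],"twist":0},{"gripper":0,"travel":[0,0,-0.02],"twist":0},{"gripper":0,"travel":[0,0,-0.03],"twist":0},{"gripper":0,"travel":[0,0,-0.03],"twist":0}]' 25
python3 -m handwheel '[{"gripper":0,"travel":[0,0,-0.03],"twist":0},{"gripper":0,"travel":[0,0,-0.03],"twist":0},{"gripper":0,"travel":[0,0,-0.005],"twist":0}]' 25
python3 kn.py
```

```text
time_s: 6.35
ee_pos: [511.0, -357.9, 254.5]
ee_rot: [180.0, -0.0, 163.6]
force: [0.6, -0.9, -0.9]
gripper_width: 15.8
time_s: 6.77
ee_pos: [510.8, -357.8, 340.0]
ee_rot: [179.9, -0.1, 163.6]
force: [1.2, 0.1, -1.2]
gripper_width: 15.8
time_s: 7.02
ee_pos: [511.5, -358.3, 411.1]
ee_rot: [-179.8, 0.6, 163.6]
force: [1.7, -0.2, -1.1]
gripper_width: 15.7
knob_dowel [271.  78.] 0.86 [ 418.9 -338.2   78. ]
knob_dowel [276. 282.] 0.76 [ 595.4 -386.2   78. ]
knob_belly [273.  81.] 0.92 [ 420.  -337.5   28. ]
knob_belly [278. 243.] 0.63 [ 577.3 -378.9   28. ]
mask [271.  82.] 1729 [41. 52. 87.] 0.77
mask [277. 246.] 4034 [89. 73. 55.] 0.65
[ 510.6 -357.7  403.1] [ 1.7994e+02 -1.6000e-01  1.6357e+02]
```

```bash
python3 -m handwheel '[{"gripper":0,"travel":[0.0107,0.0376,0],"twist":0},{"gripper":0,"travel":[0.0107,0.0376,0],"twist":0},{"gripper":0,"travel":[0.0107,0.0376,0],"twist":0},{"gripper":0,"travel":[0.0107,0.0376,0],"twist":0},{"gripper":0,"travel":[0.0107,0.0376,0],"twist":0}]' 25
python3 -m handwheel '[{"gripper":0,"travel":[0.0107,0.0376,0],"twist":0},{"gripper":0,"travel":[0.0107,0.0376,0],"twist":0},{"gripper":0,"travel":[0.0107,0.0376,0],"twist":0},{"gripper":0,"travel":[0.0107,0.0376,0],"twist":0},{"gripper":0,"travel":[0.0107,0.0376,0],"twist":0}]' 25
python3 -m handwheel '[{"gripper":0,"travel":[0.0107,0.0376,0],"twist":0},{"gripper":0,"travel":[0.0107,0.0376,0],"twist":0},{"gripper":0,"travel":[0.0107,0.0376,0],"twist":0},{"gripper":0,"travel":[0,0,0],"twist":0},{"gripper":0,"travel":[0,0,0],"twist":0}]' 25
python3 - <<'E'
from h import *
w=env.grab_frame("wrist");cv2.imwrite('pics/d.png',w['frame'][:,:,::-1])
for t,z in(("well_floor",12),("pad_face",40),("clamp",0),("squeeze_point",125),("trigger",80)):
    for d in env.pinpoint("wrist",t)[:3]: print(t,np.round(d["uv"]),round(d["confidence"],2),np.round(atz(w,d["uv"],z),1))
# overlay of the model well rim
c=np.array([458,166.]);a=np.radians(168)
X=np.array([np.cos(a),np.sin(a)]);Y=np.array([-X[1],X[0]])
for x,y in((-20,30),(-20,-30),(75,-30),(75,30),(87,35),(87,-35)): print((x,y),np.round(proj(w,[*(c+X*(x-40)+Y*y),72])))
E
```

```text
time_s: 7.63
ee_pos: [512.1, -160.8, 402.2]
ee_rot: [180.0, -0.3, 163.5]
force: [1.2, 0.1, -1.5]
gripper_width: 15.2
time_s: 8.05
ee_pos: [513.9, 34.8, 402.5]
ee_rot: [-179.9, -0.2, 163.6]
force: [-0.1, -0.4, -2.2]
gripper_width: 15.7
time_s: 8.47
ee_pos: [515.4, 151.9, 402.4]
ee_rot: [-179.9, -0.2, 163.8]
force: [-0.1, -0.0, -1.0]
gripper_width: 15.5
well_floor [280. 130.] 0.58 [464.7 167.3  12. ]
pad_face [281. 175.] 0.9 [503.  157.5  40. ]
clamp [285. 167.] 0.78 [503.6 161.9   0. ]
squeeze_point [280. 130.] 0.59 [455.9 169.9 125. ]
(-20, 30) [247. 201.]
(-20, -30) [316. 196.]
(75, -30) [310.  82.]
(75, 30) [236.  88.]
(87, 35) [228.  72.]
(87, -35) [316.  65.]
```

View pics/d.png

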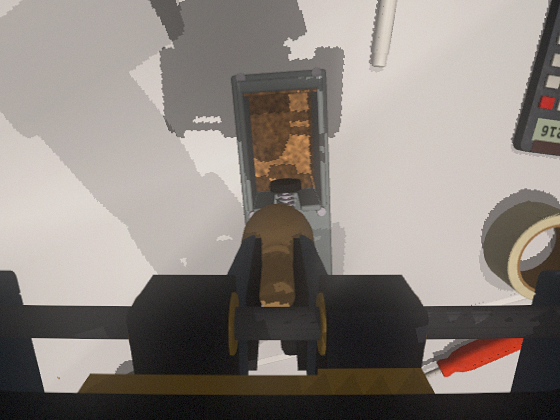

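The well rim shows clearly: outer corners near (234,76) and (326,68), pad at (285,183). It sits a few mm to the right of the model, so I zoom in and fit.

```bash
python3 - <<'E'
import cv2
im=cv2.imread('pics/d.png')[60:220,200:360]
cv2.imwrite('pics/d2.png',cv2.resize(im,None,fx=3.75,fy=3.75,interpolation=cv2.INTER_CUBIC))
E
```

```text
(no output)
```

View pics/d2.png

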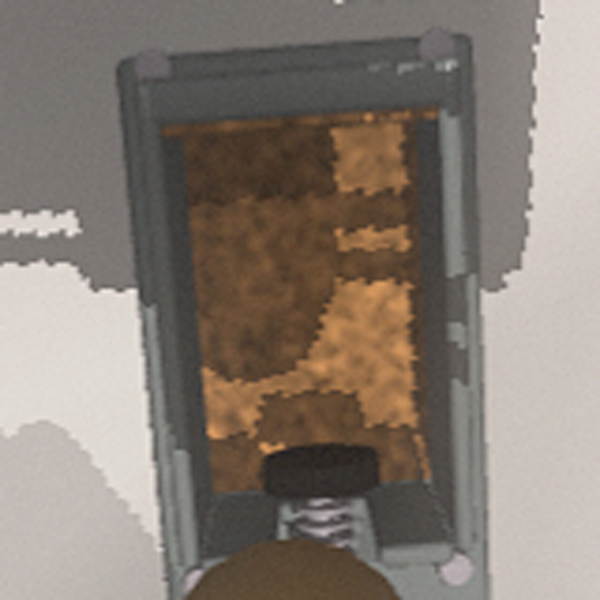

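```bash
python3 - <<'E'
from h import *
w=env.grab_frame("wrist")
S=env.state();print(np.round(S["ee_pos"],1))
c=lambda u,v:[200+u/3.75,60+v/3.75]
P=np.array([atz(w,c(*q),72)[:2] for q in((163,130),(440,112),(205,553),(450,543))])
print(P.round(1))
L=np.array([[75,30],[75,-30],[-20,30],[-20,-30]],float)
H=L-L.mean(0);Q=P-P.mean(0)
a=np.arctan2((H[:,0]*Q[:,1]-H[:,1]*Q[:,0]).sum(),(H*Q).sum())
R=np.array([[np.cos(a),-np.sin(a)],[np.sin(a),np.cos(a)]])
t=P.mean(0)-R@L.mean(0);print("yaw",np.degrees(a),"clamp",t,"res",(P-(L@R.T+t)).round(1).tolist())
for n,x in(("well",40),("squeeze",-105)):print(n,R@[x,0]+t)
# screws/plate edges at z10 in clamp frame
for q in((118,62),(468,38),(155,65),(437,42)):print("plate",R.T@(atz(w,c(*q),10)[:2]-t))
for q in((163,130),(440,112)):print("if z12",R.T@(atz(w,c(*q),12)[:2]-t))
print("pad",R.T@(atz(w,c(322,452),52)[:2]-t))
E
```

```text
[515.9 149.  404.6]
[[426.3 146. ]
 [439.9 204.5]
 [520.  125.8]
 [534.2 181.8]]
yaw 166.93533023007467 clamp [506.86393173 158.31918521] res [[-0.7, -0.0], [-0.7, -0.0], [0.4, 1.3], [1.0, -1.2]]
well [467.89931006 167.36121252]
squeeze [609.14606362 134.58386353]
plate [94.00451439 45.61110073]
plate [ 94.2222831  -44.08509076]
plate [92.65626792 36.20549346]
plate [ 93.72652525 -36.14847177]
if z12 [76.52332161 35.37359948]
if z12 [ 76.51635233 -36.1270484 ]
pad [-1.99899628 -0.40990842]
```

```bash
python3 -m handwheel '[{"gripper":0,"travel":[0.02,0.001,0],"twist":0},{"gripper":0,"travel":[0.02,0.001,0],"twist":0},{"gripper":0,"travel":[0.011,0.001,0],"twist":0},{"gripper":0,"travel":[0,0,0],"twist":-0.06},{"gripper":0,"travel":[0,0,0],"twist":0}]' 25
python3 -m handwheel '[{"gripper":0,"travel":[0,0,0.015],"twist":0},{"gripper":0,"travel":[0,0,0.015],"twist":0},{"gripper":0,"travel":[0,0,0.015],"twist":0},{"gripper":0,"travel":[0,0,0.01],"twist":0},{"gripper":0,"travel":[0,0,0],"twist":0}]' 25
python3 - <<'E'
from h import *
ims=[]
for c,(u0,u1,v0,v1) in(("scene",(130,290,120,260)),("wrist",(120,440,30,310))):
    f=env.grab_frame(c);i=f['frame'][v0:v1,u0:u1,::-1];ims.append(cv2.resize(i,(400,350),interpolation=cv2.INTER_CUBIC))
cv2.imwrite('pics/e.png',np.hstack(ims))
print(np.round(env.state()["ee_pos"],1))
E
```

```text
time_s: 9.23
ee_pos: [467.4, 167.2, 405.2]
ee_rot: [180.0, 0.1, 167.1]
force: [0.6, 0.8, -1.4]
gripper_width: 15.3
time_s: 9.65
ee_pos: [467.6, 167.0, 347.8]
ee_rot: [-179.9, -0.2, 166.9]
force: [-0.3, -0.7, -0.9]
gripper_width: 15.3
[468.2 167.4 349.9]
```

View pics/e.png

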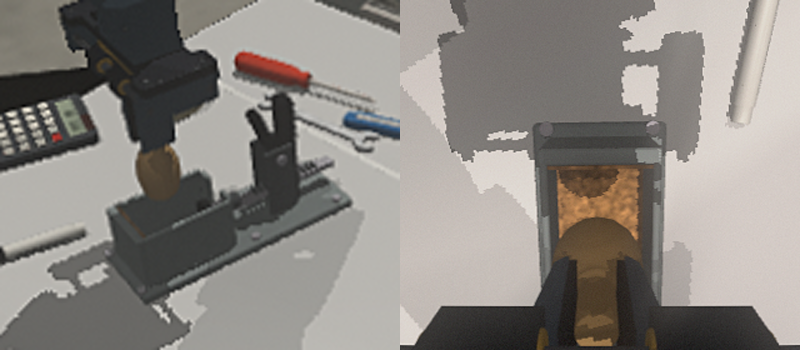

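The knob hangs centred over the well in both views, so I lower it.

```bash
python3 -m handwheel '[{"gripper":0,"travel":[0,0,0.015],"twist":0},{"gripper":0,"travel":[0,0,0.015],"twist":0},{"gripper":0,"travel":[0,0,0.015],"twist":0},{"gripper":0,"travel":[0,0,0.015],"twist":0},{"gripper":0,"travel":[0,0,0.01],"twist":0}]' 25
python3 -m handwheel '[{"gripper":0,"travel":[0,0,0.004],"twist":0},{"gripper":0,"travel":[0,0,0.003],"twist":0},{"gripper":0,"travel":[0,0,0.002],"twist":0},{"gripper":0,"travel":[0,0,0.001],"twist":0},{"gripper":0,"travel":[0,0,0],"twist":0}]' 25
python3 - <<'E'
from h import *
for i in range(6):
    env.grab_frame("wrist");s=env.state();print(np.round(s["ee_pos"],1),np.round(s["force"],1))
E
```

```text
time_s: 10.17
ee_pos: [468.1, 167.5, 279.6]
ee_rot: [180.0, 0.0, 167.0]
force: [-0.2, -0.7, -0.6]
gripper_width: 15.6
time_s: 10.58
ee_pos: [468.0, 167.6, 270.2]
ee_rot: [180.0, 0.1, 167.0]
force: [-0.5, 0.2, -1.2]
gripper_width: 15.5
[468.  167.6 270.2] [ 0.1  0.7 -1.2]
[468.  167.6 270.3] [-0.2 -0.3 -2.9]
[467.9 167.6 270.2] [ 0.3 -1.5 -0.7]
[467.9 167.6 270.2] [-0.5 -0.  -1.4]
[467.9 167.5 270.1] [-0.2 -0.2 -0.7]
[467.8 167.5 270. ] [ 0.9 -0.1 -0.8]
```

```bash
for i in 1; do python3 -m handwheel '[{"gripper":0,"travel":[0,0,0.001],"twist":0},{"gripper":0,"travel":[0,0,0.001],"twist":0},{"gripper":0,"travel":[0,0,0],"twist":0}]' 25; python3 -m handwheel '[{"gripper":0,"travel":[0,0,0.001],"twist":0},{"gripper":0,"travel":[0,0,0],"twist":0},{"gripper":0,"travel":[0,0,0],"twist":0}]' 25
python3 -m handwheel '[{"gripper":0,"travel":[0,0,0.001],"twist":0},{"gripper":0,"travel":[0,0,0],"twist":0},{"gripper":0,"travel":[0,0,0],"twist":0}]' 25; done
```

```text
time_s: 11.13
ee_pos: [467.7, 167.5, 267.5]
ee_rot: [-180.0, -0.0, 167.0]
force: [-0.6, -1.0, -0.8]
gripper_width: 15.3
time_s: 11.38
ee_pos: [467.8, 167.5, 266.7]
ee_rot: [-180.0, -0.0, 167.0]
force: [-0.5, -0.1, -1.0]
gripper_width: 15.3
time_s: 11.63
ee_pos: [468.0, 167.6, 266.4]
ee_rot: [180.0, 0.1, 167.0]
force: [-1.1, -0.3, 3.7]
gripper_width: 15.5
```

```bash
python3 -m handwheel '[{"gripper":70,"travel":[0,0,0],"twist":0},{"gripper":70,"travel":[0,0,0],"twist":0},{"gripper":70,"travel":[0,0,0],"twist":0},{"gripper":70,"travel":[0,0,0],"twist":0},{"gripper":70,"travel":[0,0,0],"twist":0}]' 25
python3 -m handwheel '[{"gripper":70,"travel":[0,0,0],"twist":0},{"gripper":70,"travel":[0,0,0],"twist":0},{"gripper":70,"travel":[0,0,0],"twist":0},{"gripper":100,"travel":[0,0,-0.01],"twist":0},{"gripper":100,"travel":[0,0,-0.02],"twist":0}]' 25
python3 -m handwheel '[{"gripper":100,"travel":[0,0,-0.035],"twist":0},{"gripper":100,"travel":[0,0,-0.035],"twist":0},{"gripper":100,"travel":[0,0,-0.015],"twist":0},{"gripper":100,"travel":[0,0,0],"twist":0},{"gripper":100,"travel":[0,0,0],"twist":0}]' 25
python3 - <<'E'
from h import *
ims=[]
for c,(u0,u1,v0,v1) in(("scene",(130,290,120,260)),("wrist",(120,440,30,310))):
    f=env.grab_frame(c);i=f['frame'][v0:v1,u0:u1,::-1];ims.append(cv2.resize(i,(400,350),interpolation=cv2.INTER_CUBIC))
cv2.imwrite('pics/f.png',np.hstack(ims))
for t,z in(("knob_belly",40),("knob_dowel",90),("pad_face",40)):
    for d in env.pinpoint("wrist",t)[:1]:print(t,np.round(d["uv"]),np.round(atz(f,d["uv"],z),1))
E
```

```text
time_s: 12.05
ee_pos: [467.8, 167.5, 265.6]
ee_rot: [-180.0, -0.0, 167.0]
force: [0.8, 1.4, 0.4]
gripper_width: 46.0
time_s: 12.47
ee_pos: [467.1, 167.3, 294.7]
ee_rot: [-179.8, -0.3, 167.0]
force: [0.1, -0.7, -0.4]
gripper_width: 74.2
time_s: 12.88
ee_pos: [467.7, 167.5, 382.0]
ee_rot: [179.9, 0.1, 167.0]
force: [-0.1, -0.6, 0.1]
gripper_width: 91.5
knob_belly [282. 195.] [469.5 170.1  40. ]
knob_dowel [277. 213.] [469.3 166.   90. ]
pad_face [278. 236.] [507.2 157.6  40. ]
```

View pics/f.png

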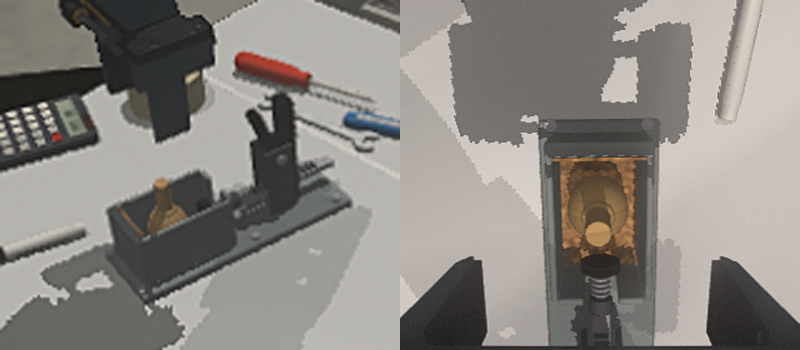

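The knob stands upright in the well at (600,225) in the right panel, with the pad clear of it at (600,262). Next I go over the squeeze point and turn a quarter turn.

```bash
python3 -m handwheel '[{"gripper":100,"travel":[-0.036,0,0],"twist":0},{"gripper":100,"travel":[-0.036,0,0],"twist":0},{"gripper":100,"travel":[-0.036,0,0],"twist":0},{"gripper":100,"travel":[-0.037,0,0],"twist":0},{"gripper":100,"travel":[0,0,0],"twist":0.111}]' 30
python3 -m handwheel '[{"gripper":100,"travel":[0,0,0],"twist":0.12},{"gripper":100,"travel":[0,0,0],"twist":0.12},{"gripper":100,"travel":[0,0,0],"twist":0.12},{"gripper":100,"travel":[0,0,0],"twist":0.12},{"gripper":100,"travel":[0,0,0],"twist":0.12}]' 30
python3 -m handwheel '[{"gripper":100,"travel":[0,0,0],"twist":0.12},{"gripper":100,"travel":[0,0,0],"twist":0.12},{"gripper":100,"travel":[0,0,0],"twist":0.12},{"gripper":100,"travel":[0,0,0],"twist":0.12},{"gripper":100,"travel":[0,0,0],"twist":0.12}]' 30
python3 -m handwheel '[{"gripper":100,"travel":[0,0,0],"twist":0.12},{"gripper":100,"travel":[0,0,0],"twist":0.12},{"gripper":100,"travel":[0,0,0],"twist":0},{"gripper":100,"travel":[0,0,0],"twist":0}]' 30
python3 - <<'E'
from h import *
f=env.grab_frame("wrist");cv2.imwrite('pics/g.png',f['frame'][:,:,::-1])
for t,z in(("squeeze_point",125),("trigger_grip",123),("trigger",80),("knob_dowel",90),("pad_face",40)):
    for d in env.pinpoint("wrist",t)[:2]:print(t,np.round(d["uv"]),round(d["confidence"],2),np.round(atz(f,d["uv"],z),1))
a=np.radians(166.94);X=np.array([np.cos(a),np.sin(a)]);Y=np.array([-X[1],X[0]]);c=np.array([506.9,158.3])
for x,y in((-121,12),(-121,-12),(-103,12),(-103,-12)):print("handle top",(x,y),np.round(proj(f,[*(c+X*x+Y*y),145]),1))
E
```

```text
time_s: 13.55
ee_pos: [614.3, 133.4, 378.4]
ee_rot: [-180.0, 0.1, 160.4]
force: [0.2, -0.0, 0.2]
gripper_width: 91.2
time_s: 13.97
ee_pos: [609.2, 134.9, 379.3]
ee_rot: [-179.9, -0.1, 125.9]
force: [0.2, 0.4, 0.0]
gripper_width: 91.1
time_s: 14.38
ee_pos: [609.1, 134.9, 379.4]
ee_rot: [-179.9, 0.0, 91.6]
force: [0.1, 0.9, 1.0]
gripper_width: 91.2
time_s: 14.72
ee_pos: [609.1, 134.9, 379.8]
ee_rot: [-179.9, 0.0, 78.3]
force: [-0.0, -0.2, -0.3]
gripper_width: 90.8
squeeze_point [273. 221.] 0.59 [606.1 137.6 125. ]
trigger_grip [239. 218.] 0.91 [584.1 144.1 123. ]
trigger_grip [127. 188.] 0.53 [516.5 179.2 123. ]
trigger [263. 203.] 0.58 [597.9 139.4  80. ]
knob_dowel [ 88. 206.] 0.68 [466.8 166.8  90. ]
knob_dowel [260. 203.] 0.16 [597.1 142.4  90. ]
pad_face [158. 185.] 0.89 [506.2 163.6  40. ]
handle top (-121, 12) [302.9 253.2]
handle top (-121, -12) [304.6 217.1]
handle top (-103, 12) [274.4 252.7]
handle top (-103, -12) [275.2 216.5]
```

View pics/g.png

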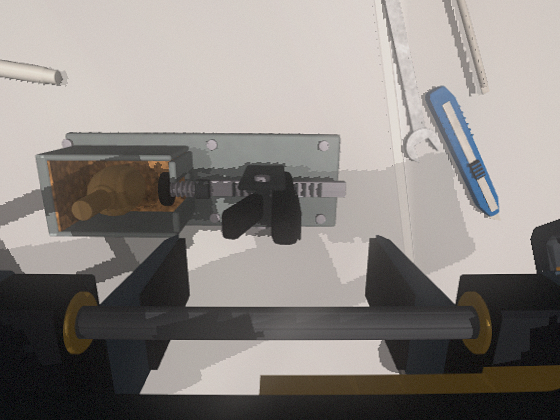

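The view from the squeeze pose shows handle top about (286,225), trigger top (240,215), pad (167,188) and knob (110,195). The handle sits about 3 mm off my estimate in both axes, so I correct, finish the yaw and descend.

```bash
python3 -m handwheel '[{"gripper":100,"travel":[0.003,-0.003,0],"twist":0.02},{"gripper":100,"travel":[0,0,0.03],"twist":0},{"gripper":100,"travel":[0,0,0.03],"twist":0},{"gripper":100,"travel":[0,0,0.022],"twist":0},{"gripper":100,"travel":[0,0,0],"twist":0}]' 35
python3 -m handwheel '[{"gripper":80,"travel":[0,0,0],"twist":0},{"gripper":80,"travel":[0,0,0],"twist":0},{"gripper":80,"travel":[0,0,0],"twist":0}]'
python3 - <<'E'
from h import *
f=env.grab_frame("wrist");cv2.imwrite('pics/h.png',f['frame'][:,:,::-1])
for t,z in(("squeeze_point",125),("trigger_grip",123),("knob_dowel",90),("pad_face",40)):
    for d in env.pinpoint("wrist",t)[:2]:print(t,np.round(d["uv"]),round(d["confidence"],2),np.round(atz(f,d["uv"],z),1))
E
```

```text
time_s: 15.43
ee_pos: [605.2, 138.2, 293.9]
ee_rot: [-179.5, 0.2, 77.0]
force: [-1.0, 0.8, 0.1]
gripper_width: 91.1
time_s: 15.68
ee_pos: [607.4, 138.6, 300.9]
ee_rot: [179.8, -0.1, 77.0]
force: [-0.2, 0.3, 1.3]
gripper_width: 74.7
squeeze_point [275. 280.] 0.88 [607.1 138.6 125. ]
trigger_grip [227. 277.] 0.92 [584.8 144.3 123. ]
knob_dowel [ 27. 259.] 0.69 [467.4 165.8  90. ]
pad_face [131. 222.] 0.92 [509.9 161.2  40. ]
pad_face [226. 278.] 0.18 [562.6 104.7  40. ]
```

View pics/h.png

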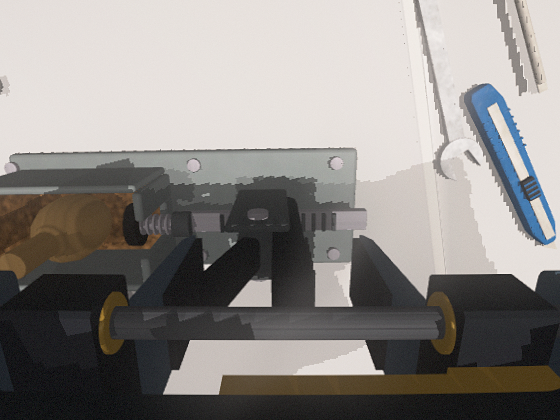

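The fingers straddle the handle and trigger symmetrically, and the pad (130,222) and knob stay in view. First stroke.

```bash
cat > m.py <<'E'
from h import *
a=np.radians(166.94);X=np.array([np.cos(a),np.sin(a)]);c=np.array([506.9,158.3])
for n in("wrist","wrist"):
    f=env.grab_frame(n);o=[]
    for t,z in(("pad_face",40),("knob_dowel",90),("knob_belly",40),("trigger_grip",123)):
        d=env.pinpoint(n,t)
        if d: p=atz(f,d[0]["uv"],z)[:2]-c;o.append((t,round(float(p@X),1),round(d[0]["confidence"],2)))
    print(o)
s=env.state();print(s["gripper_width"].round(1),np.round(s["force"],1),np.round(s["ee_pos"],1))
E
python3 -m handwheel '[{"gripper":0,"travel":[0,0,0],"twist":0},{"gripper":0,"travel":[0,0,0],"twist":0},{"gripper":0,"travel":[0,0,0],"twist":0},{"gripper":0,"travel":[0,0,0],"twist":0},{"gripper":0,"travel":[0,0,0],"twist":0}]' 35
python3 -m handwheel '[{"gripper":0,"travel":[0,0,0],"twist":0},{"gripper":0,"travel":[0,0,0],"twist":0},{"gripper":0,"travel":[0,0,0],"twist":0},{"gripper":0,"travel":[0,0,0],"twist":0},{"gripper":0,"travel":[0,0,0],"twist":0}]' 35
python3 m.py
```

```text
time_s: 16.35
ee_pos: [606.0, 138.6, 298.7]
ee_rot: [-179.8, 0.0, 77.0]
force: [-8.3, 1.9, 6.6]
gripper_width: 42.8
time_s: 16.77
ee_pos: [607.2, 138.3, 298.8]
ee_rot: [179.9, 0.0, 77.0]
force: [2.2, -0.3, -0.3]
gripper_width: 31.7
[('pad_face', 2.6, 0.64), ('knob_dowel', 40.3, 0.72), ('knob_belly', 40.7, 0.71), ('trigger_grip', -91.9, 0.96)]
[('pad_face', 2.4, 0.81), ('knob_dowel', 38.9, 0.79), ('knob_belly', 39.2, 0.94), ('trigger_grip', -92.4, 0.62)]Traceback (most recent call last):
  File "m.py", line 9, in <module>
    s=env.state();print(s["gripper_width"].round(1),np.round(s["force"],1),np.round(s["ee_pos"],1))
                        ^^^^^^^^^^^^^^^^^^^^^^^^
AttributeError: 'float' object has no attribute 'round'
```

```bash
sed -i 's/s\["gripper_width"\].round(1)/s["gripper_width"]/' m.py
python3 -m handwheel '[{"gripper":80,"travel":[0,0,0],"twist":0},{"gripper":80,"travel":[0,0,0],"twist":0},{"gripper":80,"travel":[0,0,0],"twist":0},{"gripper":80,"travel":[0,0,0],"twist":0},{"gripper":80,"travel":[0,0,0],"twist":0}]' 35
python3 -m handwheel '[{"gripper":80,"travel":[0,0,0],"twist":0},{"gripper":80,"travel":[0,0,0],"twist":0},{"gripper":80,"travel":[0,0,0],"twist":0},{"gripper":80,"travel":[0,0,0],"twist":0},{"gripper":80,"travel":[0,0,0],"twist":0}]' 35
python3 -m handwheel '[{"gripper":80,"travel":[0,0,0],"twist":0},{"gripper":80,"travel":[0,0,0],"twist":0},{"gripper":80,"travel":[0,0,0],"twist":0}]' 35
python3 m.py
python3 -m handwheel '[{"gripper":0,"travel":[0,0,0],"twist":0},{"gripper":0,"travel":[0,0,0],"twist":0},{"gripper":0,"travel":[0,0,0],"twist":0},{"gripper":0,"travel":[0,0,0],"twist":0},{"gripper":0,"travel":[0,0,0],"twist":0}]' 35
python3 -m handwheel '[{"gripper":0,"travel":[0,0,0],"twist":0},{"gripper":0,"travel":[0,0,0],"twist":0},{"gripper":0,"travel":[0,0,0],"twist":0},{"gripper":0,"travel":[0,0,0],"twist":0},{"gripper":0,"travel":[0,0,0],"twist":0}]' 35
python3 m.py
```

```text
time_s: 17.68
ee_pos: [606.4, 138.6, 298.5]
ee_rot: [-179.9, -0.0, 77.0]
force: [-1.8, 0.8, -1.4]
gripper_width: 61.9
time_s: 18.1
ee_pos: [606.9, 138.4, 299.0]
ee_rot: [180.0, -0.0, 77.0]
force: [-0.0, -0.2, -0.1]
gripper_width: 73.3
time_s: 18.35
ee_pos: [606.8, 138.4, 298.8]
ee_rot: [180.0, -0.0, 77.0]
force: [0.9, 0.2, 0.2]
gripper_width: 73.1
[('pad_face', 1.8, 0.63), ('knob_dowel', 38.5, 0.71), ('knob_belly', 38.4, 0.8), ('trigger_grip', -77.0, 0.85)]
[('pad_face', -0.9, 0.6), ('knob_dowel', 40.0, 0.56), ('knob_belly', 39.7, 0.95), ('trigger_grip', -77.7, 0.95)]
73.04268894822938 [ 0.9 -0.4  0. ] [606.8 138.5 298.7]
time_s: 19.27
ee_pos: [604.5, 139.0, 298.8]
ee_rot: [-179.5, 0.1, 77.0]
force: [-10.3, 2.2, 6.8]
gripper_width: 42.7
time_s: 19.68
ee_pos: [607.2, 138.3, 298.9]
ee_rot: [179.9, 0.0, 77.0]
force: [1.4, -0.5, 0.5]
gripper_width: 31.6
[('pad_face', 10.6, 0.95), ('knob_dowel', 40.6, 0.93), ('knob_belly', 39.4, 0.83), ('trigger_grip', -92.9, 0.56)]
[('pad_face', 9.3, 0.6), ('knob_dowel', 39.8, 0.65), ('knob_belly', 38.9, 0.73), ('trigger_grip', -91.7, 0.86)]
31.82986611118005 [ 3.7 -2.7 -0.7] [607.2 138.2 298.9]
```

Each stroke gains about 7 mm as expected (jaw about 15 mm). Two more strokes, then measure.

```bash

python3 -m handwheel '[{"gripper":80,"travel":[0,0,0],"twist":0},{"gripper":80,"travel":[0,0,0],"twist":0},{"gripper":80,"travel":[0,0,0],"twist":0},{"gripper":80,"travel":[0,0,0],"twist":0},{"gripper":80,"travel":[0,0,0],"twist":0}]' 35 >/dev/null
python3 -m handwheel '[{"gripper":80,"travel":[0,0,0],"twist":0},{"gripper":80,"travel":[0,0,0],"twist":0},{"gripper":80,"travel":[0,0,0],"twist":0},{"gripper":80,"travel":[0,0,0],"twist":0},{"gripper":80,"travel":[0,0,0],"twist":0}]' 35 >/dev/null
python3 -m handwheel '[{"gripper":80,"travel":[0,0,0],"twist":0},{"gripper":80,"travel":[0,0,0],"twist":0},{"gripper":80,"travel":[0,0,0],"twist":0}]' 35 | tail -1
python3 -m handwheel '[{"gripper":0,"travel":[0,0,0],"twist":0},{"gripper":0,"travel":[0,0,0],"twist":0},{"gripper":0,"travel":[0,0,0],"twist":0},{"gripper":0,"travel":[0,0,0],"twist":0},{"gripper":0,"travel":[0,0,0],"twist":0}]' 35 >/dev/null
python3 -m handwheel '[{"gripper":0,"travel":[0,0,0],"twist":0},{"gripper":0,"travel":[0,0,0],"twist":0},{"gripper":0,"travel":[0,0,0],"twist":0},{"gripper":0,"travel":[0,0,0],"twist":0},{"gripper":0,"travel":[0,0,0],"twist":0}]' 35 | tail -1
python3 m.py
python3 -m handwheel '[{"gripper":80,"travel":[0,0,0],"twist":0},{"gripper":80,"travel":[0,0,0],"twist":0},{"gripper":80,"travel":[0,0,0],"twist":0},{"gripper":80,"travel":[0,0,0],"twist":0},{"gripper":80,"travel":[0,0,0],"twist":0}]' 35 >/dev/null
python3 -m handwheel '[{"gripper":80,"travel":[0,0,0],"twist":0},{"gripper":80,"travel":[0,0,0],"twist":0},{"gripper":80,"travel":[0,0,0],"twist":0},{"gripper":80,"travel":[0,0,0],"twist":0},{"gripper":80,"travel":[0,0,0],"twist":0}]' 35 >/dev/null
python3 -m handwheel '[{"gripper":80,"travel":[0,0,0],"twist":0},{"gripper":80,"travel":[0,0,0],"twist":0},{"gripper":80,"travel":[0,0,0],"twist":0}]' 35 | tail -1
python3 -m handwheel '[{"gripper":0,"travel":[0,0,0],"twist":0},{"gripper":0,"travel":[0,0,0],"twist":0},{"gripper":0,"travel":[0,0,0],"twist":0},{"gripper":0,"travel":[0,0,0],"twist":0},{"gripper":0,"travel":[0,0,0],"twist":0}]' 35 >/dev/null
python3 -m handwheel '[{"gripper":0,"travel":[0,0,0],"twist":0},{"gripper":0,"travel":[0,0,0],"twist":0},{"gripper":0,"travel":[0,0,0],"twist":0},{"gripper":0,"travel":[0,0,0],"twist":0},{"gripper":0,"travel":[0,0,0],"twist":0}]' 35 | tail -1
python3 m.py
python3 -c "
from h import *
cv2.imwrite('pics/i.png',env.grab_frame('wrist')['frame'][150:290,:420,::-1])"
```

```text
gripper_width: 72.8
gripper_width: 31.8
[('pad_face', 17.7, 0.6), ('knob_dowel', 40.3, 0.97), ('knob_belly', 39.8, 0.81), ('trigger_grip', -93.5, 0.7)]
[('pad_face', 16.2, 0.69), ('knob_dowel', 38.9, 0.73), ('knob_belly', 39.2, 0.75), ('trigger_grip', -92.5, 0.61)]
31.6489534160714 [ 4.4 -2.5  0.2] [607.2 138.3 298.9]
gripper_width: 73.1
gripper_width: 31.6
[('pad_face', 22.3, 0.88), ('knob_dowel', 44.4, 0.59), ('knob_belly', 43.2, 0.61), ('trigger_grip', -91.5, 0.81)]
[('pad_face', 22.9, 0.79), ('knob_dowel', 44.9, 0.91), ('knob_belly', 44.2, 0.93), ('trigger_grip', -90.9, 0.57)]
31.743257009493757 [ 4.  -2.3 -0.8] [607.2 138.3 298.9]
```

View pics/i.png

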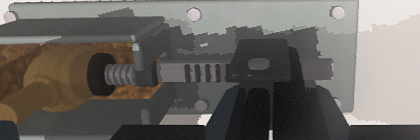

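The pad has reached the knob (crop (98,72) against the belly at (60,75)) and slid it 4.6 mm, so jaw ≈ 30 mm. Two more strokes should give about 44 mm, or about 7 mm of pad push. I do one now and check.

```bash

python3 -m handwheel '[{"gripper":80,"travel":[0,0,0],"twist":0},{"gripper":80,"travel":[0,0,0],"twist":0},{"gripper":80,"travel":[0,0,0],"twist":0},{"gripper":80,"travel":[0,0,0],"twist":0},{"gripper":80,"travel":[0,0,0],"twist":0}]' 35 >/dev/null
python3 -m handwheel '[{"gripper":80,"travel":[0,0,0],"twist":0},{"gripper":80,"travel":[0,0,0],"twist":0},{"gripper":80,"travel":[0,0,0],"twist":0},{"gripper":80,"travel":[0,0,0],"twist":0},{"gripper":80,"travel":[0,0,0],"twist":0}]' 35 >/dev/null
python3 -m handwheel '[{"gripper":80,"travel":[0,0,0],"twist":0},{"gripper":80,"travel":[0,0,0],"twist":0},{"gripper":80,"travel":[0,0,0],"twist":0}]' 35 | tail -1
python3 m.py
python3 -m handwheel '[{"gripper":0,"travel":[0,0,0],"twist":0},{"gripper":0,"travel":[0,0,0],"twist":0},{"gripper":0,"travel":[0,0,0],"twist":0},{"gripper":0,"travel":[0,0,0],"twist":0},{"gripper":0,"travel":[0,0,0],"twist":0}]' 35 >/dev/null
python3 -m handwheel '[{"gripper":0,"travel":[0,0,0],"twist":0},{"gripper":0,"travel":[0,0,0],"twist":0},{"gripper":0,"travel":[0,0,0],"twist":0},{"gripper":0,"travel":[0,0,0],"twist":0},{"gripper":0,"travel":[0,0,0],"twist":0}]' 35 | tail -1
python3 m.py;  python3 m.py
```

```text
gripper_width: 73.2
[('pad_face', 23.5, 0.9), ('knob_dowel', 43.8, 0.66), ('knob_belly', 43.6, 0.76), ('trigger_grip', -77.6, 0.65)]
[('pad_face', 22.6, 0.81), ('trigger_grip', -78.8, 0.81)]
72.44491063992056 [-0.4 -0.1 -0.5] [606.8 138.5 298.7]
gripper_width: 31.6
[('pad_face', 28.8, 0.58), ('knob_dowel', 49.8, 0.75), ('knob_belly', 51.2, 0.72), ('trigger_grip', -16.2, 0.74)]
[('pad_face', 29.1, 0.92), ('knob_dowel', 50.7, 0.6), ('knob_belly', 51.0, 0.63), ('trigger_grip', -92.4, 0.88)]
31.91313726835488 [ 4.1 -2.7 -0.1] [607.2 138.3 298.8]
[('pad_face', 28.6, 0.75), ('knob_dowel', 49.3, 0.76), ('knob_belly', 51.9, 0.55), ('trigger_grip', -91.2, 0.92)]
[('pad_face', 28.1, 0.68), ('knob_dowel', 49.8, 0.6), ('knob_belly', 49.5, 0.86), ('trigger_grip', -16.7, 0.68)]
31.231069078163806 [ 3.6 -2.5 -0.1] [607.2 138.3 298.8]
```

The knob moved another 7 mm to x≈51, just short of the wall (jaw ≈ 37 mm). Final stroke, then hold.

```bash

python3 -m handwheel '[{"gripper":80,"travel":[0,0,0],"twist":0},{"gripper":80,"travel":[0,0,0],"twist":0},{"gripper":80,"travel":[0,0,0],"twist":0},{"gripper":80,"travel":[0,0,0],"twist":0},{"gripper":80,"travel":[0,0,0],"twist":0}]' 35 >/dev/null
python3 -m handwheel '[{"gripper":80,"travel":[0,0,0],"twist":0},{"gripper":80,"travel":[0,0,0],"twist":0},{"gripper":80,"travel":[0,0,0],"twist":0},{"gripper":80,"travel":[0,0,0],"twist":0},{"gripper":80,"travel":[0,0,0],"twist":0}]' 35 >/dev/null
python3 -m handwheel '[{"gripper":80,"travel":[0,0,0],"twist":0},{"gripper":80,"travel":[0,0,0],"twist":0},{"gripper":80,"travel":[0,0,0],"twist":0}]' 35 | tail -1
python3 -m handwheel '[{"gripper":0,"travel":[0,0,0],"twist":0},{"gripper":0,"travel":[0,0,0],"twist":0},{"gripper":0,"travel":[0,0,0],"twist":0},{"gripper":0,"travel":[0,0,0],"twist":0},{"gripper":0,"travel":[0,0,0],"twist":0}]' 35 >/dev/null
python3 -m handwheel '[{"gripper":0,"travel":[0,0,0],"twist":0},{"gripper":0,"travel":[0,0,0],"twist":0},{"gripper":0,"travel":[0,0,0],"twist":0},{"gripper":0,"travel":[0,0,0],"twist":0},{"gripper":0,"travel":[0,0,0],"twist":0}]' 35 | tail -1
python3 m.py;  python3 m.py
python3 -c "
from h import *
a=env.grab_frame('wrist')['frame'][150:290,:400,::-1];b=env.grab_frame('scene')['frame'][120:260,130:290,::-1]
cv2.imwrite('pics/j.png',np.vstack([cv2.resize(a,(700,245)),cv2.resize(cv2.resize(b,(380,332)),(700,332))]))
print(env.state()['time_s'])"
```

```text
gripper_width: 73.2
gripper_width: 32.3
[('pad_face', 35.1, 0.98), ('knob_belly', 56.5, 0.86), ('trigger_grip', -93.1, 0.9)]
[('knob_belly', 54.2, 0.95), ('trigger_grip', -92.2, 0.65)]
31.494220401722895 [ 4.  -2.8  0. ] [607.2 138.2 298.8]
[('pad_face', 35.1, 0.73), ('knob_belly', 54.0, 0.82), ('trigger_grip', -91.8, 0.89)]
[('pad_face', 36.2, 0.56), ('knob_dowel', -90.6, 0.71), ('knob_belly', 54.6, 0.64), ('trigger_grip', -92.9, 0.9)]
31.46585740898105 [ 4.6 -3.1 -0.2] [607.2 138.2 298.8]
31.5
```

View pics/j.png

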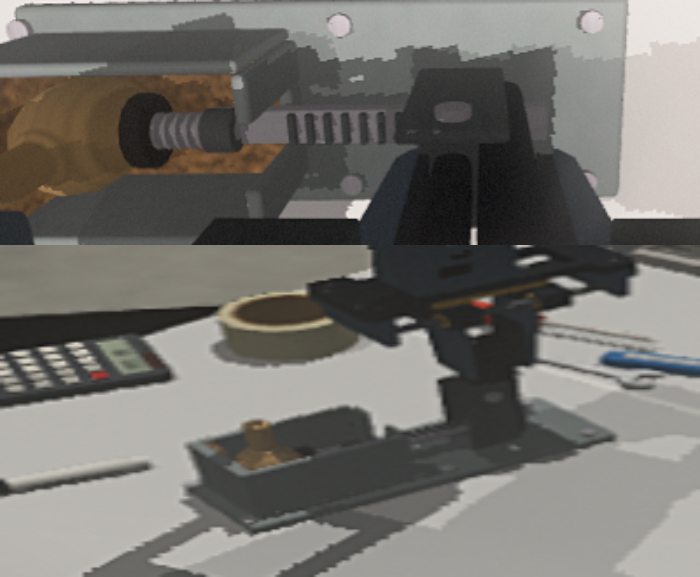

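Last picture but one: the knob is upright near the wall and the trigger is against the handle. The pad detector reads x≈35, which doesn't fit the knob at the wall (expected about 31). So I check spring compression directly against the earlier pictures, using pad front to jaw collar.

```bash
python3 - <<'E'
from h import *
f=env.grab_frame("wrist");fr=f['frame'];cv2.imwrite('pics/jr.png',fr[:,:,::-1])
h=cv2.imread('pics/h.png')[190:255,30:230]
i=cv2.imread('pics/i.png')[40:105,30:230]
j=fr[190:255,30:230,::-1]
out=[]
for im in(h,i,j):
    b=cv2.resize(im,None,fx=4,fy=3,interpolation=cv2.INTER_CUBIC);b=np.clip(b*1.6,0,255).astype(np.uint8)
    for k in range(0,200,10): cv2.line(b,(k*4,0),(k*4,12 if k%50 else 28),(0,255,255),1)
    out.append(b)
cv2.imwrite('pics/k.png',np.vstack(out)[:600])
# expected px of points along jaw axis
a=np.radians(166.94);X=np.array([np.cos(a),np.sin(a)]);c=np.array([506.9,158.3])
for x in range(-40,60,10):print(x,proj(f,[*(c+X*x),40]).round(1),proj(f,[*(c+X*x),55]).round(1))
E
```

```text
-40 [186.  226.6] [180.6 234.3]
-30 [171.5 226.6] [165.2 234.3]
-20 [157.  226.6] [150.  234.3]
-10 [142.6 226.6] [134.7 234.3]
0 [128.3 226.6] [119.5 234.3]
10 [114.  226.6] [104.4 234.3]
20 [ 99.7 226.6] [ 89.3 234.3]
30 [ 85.5 226.6] [ 74.3 234.2]
40 [ 71.4 226.6] [ 59.4 234.2]
50 [ 57.3 226.6] [ 44.5 234.2]
```

View pics/k.png

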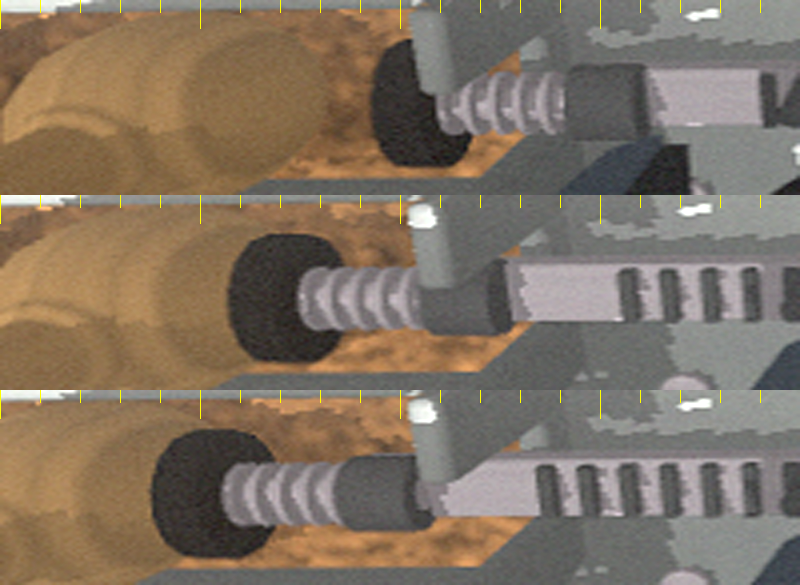

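This check disagrees with the absolute reading. Pad front to collar is 196, 193 and 189 display px (free, 4th stroke, now) at 5.7 px/mm, so the pad is pressed in by only about 1 mm. My absolute x scale must read about 4 mm high. The jaw has advanced about 38 mm from near 0, so the knob is only just at the wall. One more 7 mm stroke should give about 8 mm of push, and I'll verify it by template matching.

```bash

python3 -m handwheel '[{"gripper":80,"travel":[0,0,0],"twist":0},{"gripper":80,"travel":[0,0,0],"twist":0},{"gripper":80,"travel":[0,0,0],"twist":0},{"gripper":80,"travel":[0,0,0],"twist":0},{"gripper":80,"travel":[0,0,0],"twist":0}]' 35 >/dev/null
python3 -m handwheel '[{"gripper":80,"travel":[0,0,0],"twist":0},{"gripper":80,"travel":[0,0,0],"twist":0},{"gripper":80,"travel":[0,0,0],"twist":0},{"gripper":80,"travel":[0,0,0],"twist":0},{"gripper":80,"travel":[0,0,0],"twist":0}]' 35 >/dev/null
python3 -m handwheel '[{"gripper":80,"travel":[0,0,0],"twist":0},{"gripper":80,"travel":[0,0,0],"twist":0},{"gripper":80,"travel":[0,0,0],"twist":0}]' 35 | tail -1
python3 -m handwheel '[{"gripper":0,"travel":[0,0,0],"twist":0},{"gripper":0,"travel":[0,0,0],"twist":0},{"gripper":0,"travel":[0,0,0],"twist":0},{"gripper":0,"travel":[0,0,0],"twist":0},{"gripper":0,"travel":[0,0,0],"twist":0}]' 35 >/dev/null
python3 -m handwheel '[{"gripper":0,"travel":[0,0,0],"twist":0},{"gripper":0,"travel":[0,0,0],"twist":0},{"gripper":0,"travel":[0,0,0],"twist":0},{"gripper":0,"travel":[0,0,0],"twist":0},{"gripper":0,"travel":[0,0,0],"twist":0}]' 35 | tail -1
python3 - <<'E'
from h import *
old=cv2.imread('pics/jr.png');new=env.grab_frame("wrist")["frame"][:,:,::-1].copy();cv2.imwrite('pics/l.png',new)
up=lambda i:cv2.resize(i,None,fx=4,fy=4,interpolation=cv2.INTER_CUBIC)
# j: display col/4+30, row/3+190 (third panel starts at 390)
for n,(u0,u1,v0,v1) in dict(pad=(66,84,203,247),bar_teeth=(142,162,212,234),collar=(113,133,210,236)).items():
    t=up(old[v0:v1,u0:u1]);s=up(new[v0-3:v1+3,u0-25:u1+8]);r=cv2.matchTemplate(s,t,cv2.TM_CCOEFF_NORMED)
    _,m,_,l=cv2.minMaxLoc(r);px=25-l[0]/4;print(n,"moved px",px,"mm",round(px/1.43,1),"score",round(m,2),"dv",l[1]/4-3)
E
python3 m.py
```

```text
gripper_width: 73.0
gripper_width: 31.9
pad moved px 0.25 mm 0.2 score 0.97 dv 0.0
bar_teeth moved px 19.5 mm 13.6 score 0.5 dv 0.0
collar moved px 9.5 mm 6.6 score 0.8 dv 0.0
[('pad_face', 37.2, 0.89), ('knob_belly', 56.5, 0.9), ('trigger_grip', -91.8, 0.7)]
[('pad_face', 35.6, 0.84), ('knob_belly', 56.1, 0.67), ('trigger_grip', -93.0, 0.56)]
31.520216252527877 [ 3.8 -4.1  0.2] [607.2 138.2 298.9]
```

The collar advanced 6.6 mm while the pad stayed put (0.2 mm), so the push is now about 8 mm. I take one numeric upright check and hand in while holding the squeeze.

```bash
python3 - <<'E'
from h import *
s=env.grab_frame("scene");t=env.grab_frame("top")
for n in("knob_dowel","knob_belly"):
    a=env.pinpoint("scene",n);b=env.pinpoint("top",n)
    for f,l,k in((s,a,"scene"),(t,b,"top")):
        for d in l:
            p=atz(f,d["uv"],90 if n=="knob_dowel" else 40)
            if p[1]>100:print(n,k,p.round(),round(d["confidence"],2))
print(env.state()["time_s"],env.state()["gripper_width"]);print(env.job_done())
E
```

```text
knob_dowel scene [445. 172.  90.] 0.56
knob_dowel scene [587. 129.  90.] 0.41
knob_belly scene [471. 174.  40.] 0.55
34.3167 31.565509949130675
the job is handed in; nothing more can be done
None
```

I lowered the knob onto the well floor and let go. I then pumped the trigger seven full strokes and handed the job in at 34 s, still holding the trigger squeezed home with 35 N grip commanded and 31.6 mm over handle and trigger.

**Pad push:** about 8 mm by my estimate. On the last stroke the jaw collar advanced 6.6 mm in the wrist picture while the pad moved only 0.2 mm. Before that stroke the pad was pressed in about 1 mm.

**Disagreements:**
- My absolute positions along the clamp read about 4 mm too far towards the end wall: the last wrist readings gave pad x 35–37 and belly x 56. I trusted the spring-length comparison instead.
- The template match on the bar teeth gave 13.6 mm with a weak score, most likely because it locked on one tooth over.

**Knob upright:** my last check was inconclusive. The top camera did not find the knob. The scene camera found dowel and belly 26 mm apart along x; the belly is partly hidden by the well wall, so I discounted that. The last picture I viewed, before the final stroke, showed the knob upright.

**Other things on the table:** I did not go near them, but I did not re-measure their positions at the end.

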